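# Shut the last cam lock on the specimen case

## Task

One of the two slotted cam locks on the lid of the green specimen case is still open (its slot points near the red mark, not to the green one). Take the orange-handled key from its wooden stand, and with its blade in the slot press the cam down and turn it a quarter turn clockwise until it seats shut and springs back up; then put the key back upright in its stand. Do not touch the locks with the gripper itself, leave the lock that is already shut as it is, and do not knock the jars and other things about.

Things in the scene. Friction and masses are not known exactly. Their poses are not given: they have to be found in the camera images.
- key: cam key standing blade down in its stand: orange paddle handle 46 (key x) x 18 (key y) x 38 mm, from 74 to 112 mm above the origin; steel shaft 10 mm thick; dark collar 38 mm across, from 48 to 53 mm above the origin; at the bottom a flat blade 24 (key x) x 4 (key y) x 16 mm tall. Origin: middle of the blade's lower edge; z up along the shaft. About 0.12 kg
- key_grip (a point): centre of the key's handle, 93 mm above the blade's lower edge: pinch here across the 18 mm thickness (key y). Axes as the key's
- stand: wooden block 80 (x) x 90 (y) x 55 mm tall, fixed on the table; origin at the centre of its underside. A through hole 30 (x) x 12 mm (y), mouth widened by 3 mm, holds the key: key x along the stand's x (within 0.1 rad, either way round), collar resting on the block's top, key origin 7 mm above the table
- stand_hole (a point): centre of the mouth of the stand's hole, on its top face, 55 mm above the table
- case: green carrying case with a grey lid, 208 (x) x 298 (y) x 85 mm tall, steel handles at its two y ends, fixed on the table; origin at the centre of its underside. Two lock plates sit on the lid, 70 mm either side of its centre along its y
- lock_a: the lock that is still open, at either place on the lid: aluminium plate 84 (x) x 74 (y) x 3 mm, origin at the centre of its underside on the lid, z up, y along the case's length. In its middle a black collar 62 mm across (top 13 mm above the origin) holds a round steel cam head 40 mm across, top 20 mm above the origin, with a straight slot through its centre
- lock_a_top (a point): fixed point above the open lock's plate centre, level with the cam head's top (20 mm above the lid). Collar and cam float: their centre lies up to 4 mm from this point along the plate's x, either way (hidden, random; exact along y); about 5 N of side push shifts them within these 4 mm
- lock_b: the lock that is already shut, at the other place on the lid; built like the open one, axes alike. Both slots: 6 mm wide (8.4 mm at the chamfered mouth), 7 mm deep, open at both ends. Leave this lock alone
- cam_a (a joint): angle of the open lock's cam (rad), growing clockwise seen from above: at 0 the slot lies along the plate's y (red mark), at 1.57 along its x (green mark). Starts at 0.1 to 0.4 and stays where left. Unpressed it is blocked from about 0.4 on; pressed 5 mm or more it turns on to the end stop at 1.62; between 1.52 and 1.62 it can spring up and is then shut. Drag below 0.15 N m
- cam_b (a joint): the same angle for the other lock, which starts shut at about 1.57. In either slot the blade has about 0.08 rad of play each way
- press_a (a joint): how far the open lock's cam is pressed down (m): 0 up, 0.007 fully down; sprung: 4 N start it moving, 5 mm takes 9.5 N, fully down 12 N
- jar_gold: gold-capped amber specimen jar, 68 mm wide, 115 mm tall; origin at the centre of its underside; leave it where it is
- jar_white: white-capped green glass jar, 60 mm wide, 100 mm tall; origin at the centre of its underside; leave it where it is
- jar_steel: steel-capped amber jar, 72 mm wide, 130 mm tall; origin at the centre of its underside; leave it where it is
- jar_small: small black-capped amber jar, 48 mm wide, 70 mm tall; origin at the centre of its underside; leave it where it is
- dish: white dish, 100 mm wide, 22 mm tall; origin at the centre of its underside; leave it where it is
- labels: brown cardboard box of labels, 75 x 110 mm, 30 mm tall; origin at the centre of its underside; leave it where it is
- driver: blue-handled screwdriver lying on the table, not needed (140 mm long); leave it where it is

How it is judged:
By the outcome, as a careful person would: the job done as asked, in the order asked, and still so for the second after the job is handed in, with the robot touching nothing.
It also fails if it takes over 51 s, if anything falls off the work surface, if the arm or the gripper's body presses on something with over 40 N, if the wrist force passes 120 N, or if a joint passes its speed limit or range.

## Robot

A 7-joint arm with a two-finger parallel gripper is mounted at the origin on the work surface. World frame = base frame: x ahead of the robot, y to its left, z up, the work surface at z = 0. Lengths are in m, angles in rad, forces in N, time in s.
With the tool pointing down it reaches from about 0.35 to 0.9 m from the base axis. Payload 8.1 kg.
Tool frame: the origin (TCP) lies on the centre line of the jaws, within the pads' length; the fingertips stand 14 mm ahead of it and the grasp point (between the pads) lies 5 mm behind it (arm.tip_reach is the distance from the TCP to the fingertips, in m); z points along the fingers, y is the direction in which the jaws open and shut (so a half turn about z gives the same grasp; the last joint's range is limited). The gripper opens to 92 mm and grips with 3 to 60 N. Pads are 19 mm wide; open, the fingers measure 130 mm over their backs; the gripper's body (75 mm by 190 mm) begins 47 mm behind the grasp point.
Start: joints at [1.125, 0.434, 0.025, 1.573, -0.012, 1.134, -0.075], TCP at [0.21, -0.589, 0.241] pointing down, gripper open.
Joint ranges: [-2.62, 2.62], [-0.44, 2.09], [-1.27, 1.32], [0.08, 2.57], [-1.32, 4.46], [0.12, 2], [-2.74, 2.74]. Speed limits (rad/s): [2.22, 2.22, 3.01, 3.01, 3.14, 3.14, 3.14].

## Interface

Orientations are given as a rotation vector (axis times angle).
In Python, from cell import sensors, vision, arm, nets gives the robot as it stands.
- The arm moves only by the shell command python3 -m handwheel 'ROWS' [FORCE]. ROWS is JSON, a list of rows, each an object of numbers: "tx", "ty", "tz": the shift along the tool's x, y, z in cm; "wx", "wy", "wz": the turn, a rotation vector about the tool's x, y, z in degrees; "claw": the opening, from 0 (shut) to 1 (fully open). A call has 1 to 12 rows; each row is the pose to reach, as a shift and turn from the pose commanded when the call began, along the tool's axes at that moment; what a row does not reach only later rows make up. A row lasts 1/12 s, in which the tool goes at most 41.7 mm and 7.16 degrees, less where a joint would pass 70% of its speed; a pose out of reach is approached as far as the arm can. A call with a gripper value outside its range is refused whole. The fingers move at their own pace and stop on an object; FORCE is the grip in N (left out, the last holds). Time passes only in rows, so rows that repeat a pose let the fingers close. It gives the time, the measured TCP pose, the force and the opening at its end, in the units of the state.
- sensors.observe(): the state, without advancing time (a new reading comes with each control period).
- vision.get_image(name): name is "scene" or "top" or "wrist"; returns (picture, depth): 384x512x3 uint8, blue, green, red; 384x512 float32, m along the optical axis (not along the pixel's ray), 0 where there is no reading.
- vision.camera_model(name): a dict with "K" (3x3 intrinsics, pixels), "xyz" and "attitude" of the camera in the world; the wrist camera has in their place "hand_eye" (4x4, takes a point from camera to tool coordinates, whose origin is the TCP and whose axes are the flange's). Camera axes: x right, y down, z forward; pixel columns grow to the right and rows downward; lengths in m; the calibration is good to about 2 mm. A picture is of the moment at which its call begins: read the wrist's pose just before it. camera_model takes no time and is no camera call.
- arm.sign_off(): hands the job in, once; it reports no verdict.
Trained networks look in the newest picture that a camera, given by its name, has taken for a name from the list of things; names that differ only in an ending like _2 or _b are one class to them, and where a whole thing is asked for, a point or a joint stands for the part that bears it (a point fixed in the world has none). Each returns a list of dicts, best first, with "score" (0 to 1); they miss things now and then, are a little off and sometimes report something else, mostly with a low value. They report only what shows in the picture. A call takes as long as a camera call.
- nets.cut_out(label, camera): "region" (384x512 bool, what is visible of it) and "uv" ([column, row] in pixels, amid what is visible of it).
The state is a dict: "clock": time; "joints": joint angles; "dq": joint speeds; "joint_efforts": joint torques, N m; "position": TCP position; "ee_rot": TCP orientation; "force": force on the tool from outside, world axes, zero at the start; "ft_torque": the same for the moment, N m; "width": opening from 0.0 (shut) to 1.0 (fully open).
Only numpy, scipy, OpenCV 4.12 (cv2) and the standard library are available. Lean on these libraries where they do the work, as an engineer would, in place of code of your own. Each camera call takes 0.05 s, during which the arm holds its last target.

## Working session

There is one attempt and no reset: what is moved stays moved. The work goes in short steps, Python scripts to look and compute and a shell command to move; the robot and the scene stay as the last step left them, time stands still between calls to the robot, and variables do not carry over. Pictures are saved under pics/ and viewed, and the job is handed in when it is done.

```bash
ls -la; mkdir -p pics; cat > h.py <<'E'
import numpy as np, cv2
from scipy.spatial.transform import Rotation as R
from cell import sensors, vision, arm, nets
def shot(cam,name):
    s=sensors.observe()
    im,d=vision.get_image(cam)
    im=np.asarray(im)
    cv2.imwrite(f'pics/{name}.png',im)
    np.savez(f'pics/{name}.npz',im=im,d=d,pos=s['position'],rot=s['ee_rot'])
    return im,d,s
def campose(cam,pos=None,rot=None):
    m=vision.camera_model(cam)
    K=np.array(m['K'])
    if 'hand_eye' in m:
        T=np.eye(4);T[:3,:3]=R.from_rotvec(rot).as_matrix();T[:3,3]=pos
        return K,T@np.array(m['hand_eye'])
    T=np.eye(4);T[:3,3]=m['xyz']
    a=np.array(m['attitude'],float)
    T[:3,:3]=a if a.shape==(3,3) else R.from_rotvec(a).as_matrix()
    return K,T
def world(u,v,d,K,T):
    p=np.stack([(u-K[0,2])/K[0,0]*d,(v-K[1,2])/K[1,1]*d,d,np.ones_like(d)],-1)
    return (p@T.T)[...,:3]
def cloud(d,K,T):
    v,u=np.mgrid[:d.shape[0],:d.shape[1]].astype(float)
    return world(u,v,d.astype(float),K,T)
def proj(p,K,T):
    q=np.linalg.inv(T)@np.append(p,1); q=K@q[:3]; return q[:2]/q[2]
E
python3 - <<'E'
from h import *
s=sensors.observe()
for k,v in s.items(): print(k,np.round(v,4))
for c in ['scene','top','wrist']:
    print(c,vision.camera_model(c)); shot(c,c+'0')
print(arm.tip_reach)
E
```

```text
total 12
drwxr-xr-x  3 agent agent 4096 Dec  7 03:06 .
drwxr-xr-x 23 root  root  4096 Dec  7 03:06 ..
drwxr-xr-x  2 agent agent 4096 Dec  7 03:06 pics
clock 0.0
joints [ 1.1254  0.4352  0.025   1.5741 -0.0116  1.134  -0.0751]
dq [-0.0001  0.0011  0.0014  0.0004 -0.0013 -0.0014 -0.0005]
joint_efforts [-0.00000e+00 -6.67852e+01  9.85500e-01 -3.14456e+01 -6.05000e-02
  4.29000e-02  1.00000e-04]
position [ 0.2099 -0.5882  0.2399]
ee_rot [-3.0941e+00 -5.3550e-01  7.0000e-04]
force [-1.2054 -0.6217 -0.4261]
ft_torque [ 0.0183  0.0427 -0.0216]
width 1.0023
scene {'K': array([[487.36245883,   0.        , 253.28149394],
       [  0.        , 487.36245883, 192.74668605],
       [  0.        ,   0.        ,   1.        ]]), 'xyz': array([ 1.29072088, -0.34774726,  1.50252993]), 'attitude': array([-2.21540396, -1.45035706,  0.41328377])}
top {'K': array([[383.16697541,   0.        , 249.3943161 ],
       [  0.        , 383.16697541, 194.17940016],
       [  0.        ,   0.        ,   1.        ]]), 'xyz': array([0.43225478, 0.02325742, 1.08522971]), 'attitude': array([-2.18114943,  2.20679705, -0.07922405])}
wrist {'K': array([[327.015104  ,   0.        , 254.89505599],
       [  0.        , 327.015104  , 195.6329642 ],
       [  0.        ,   0.        ,   1.        ]]), 'hand_eye': array([[-6.62723729e-05, -9.68827470e-01, -2.47736411e-01,
         6.58427222e-02],
       [ 9.99999967e-01, -1.26017769e-04,  2.25308447e-04,
        -7.37878075e-04],
       [-2.49504202e-04, -2.47736388e-01,  9.68827446e-01,
        -1.43070624e-01],
       [ 0.00000000e+00,  0.00000000e+00,  0.00000000e+00,
         1.00000000e+00]])}
0.014
```

View pics/scene0.png

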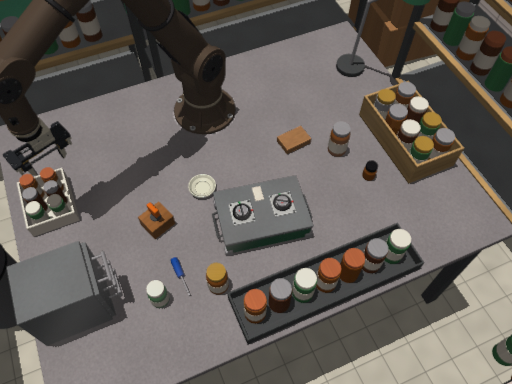

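View pics/top0.png

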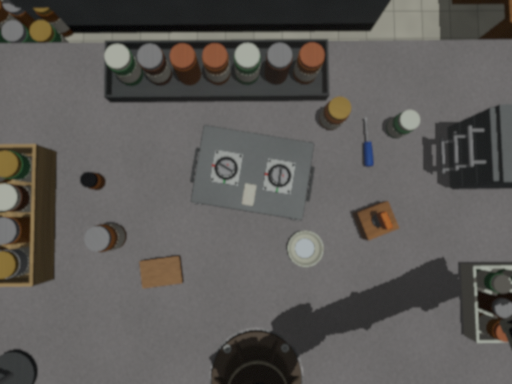

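View pics/wrist0.png

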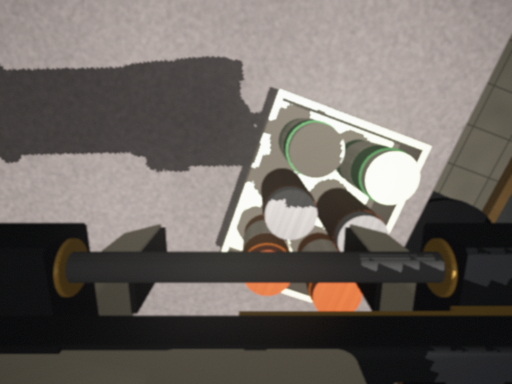

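```bash
python3 - <<'E'
from h import *
a=cv2.imread('pics/top0.png'); b=cv2.imread('pics/scene0.png')
c1=cv2.resize(a[130:260,180:410],None,fx=3.4,fy=3.4,interpolation=cv2.INTER_CUBIC)
c2=cv2.resize(b[170:250,130:320],None,fx=4.2,fy=4.2,interpolation=cv2.INTER_CUBIC)
cv2.imwrite('pics/z1.png',c1);cv2.imwrite('pics/z2.png',c2)
d=np.load('pics/top0.npz')['d']; K,T=campose('top'); P=cloud(d,K,T)
for u,v in [(250,197),(227,167),(279,176),(382,217),(365,230),(340,108),(305,248),(200,130),(312,142),(193,200),(302,217)]: print((u,v),P[v,u].round(3))
E
```

```text
(250, 197) [0.488 0.012 0.086]
(227, 167) [0.565 0.071 0.101]
(279, 176) [ 0.541 -0.064  0.099]
(382, 217) [ 0.431 -0.32   0.119]
(365, 230) [ 0.397 -0.296  0.055]
(340, 108) [ 0.713 -0.223  0.115]
(305, 248) [ 0.347 -0.141  0.006]
(200, 130) [0.686 0.152 0.002]
(312, 142) [ 0.649 -0.169 -0.001]
(193, 200) [0.482 0.161 0.084]
(302, 217) [ 0.434 -0.124  0.081]
```

View pics/z1.png

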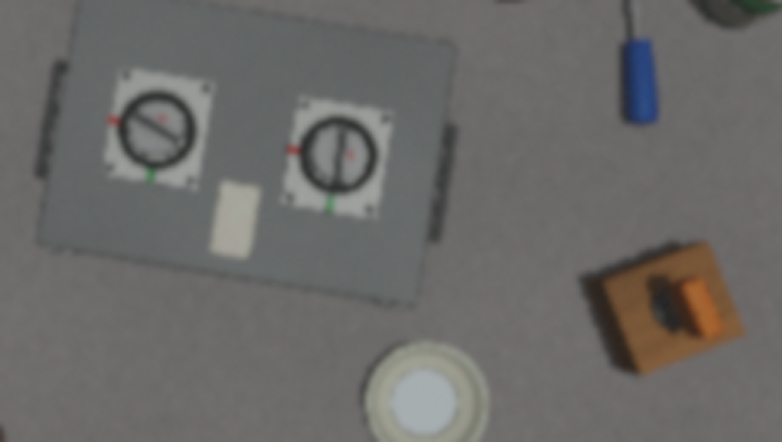

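View pics/z2.png

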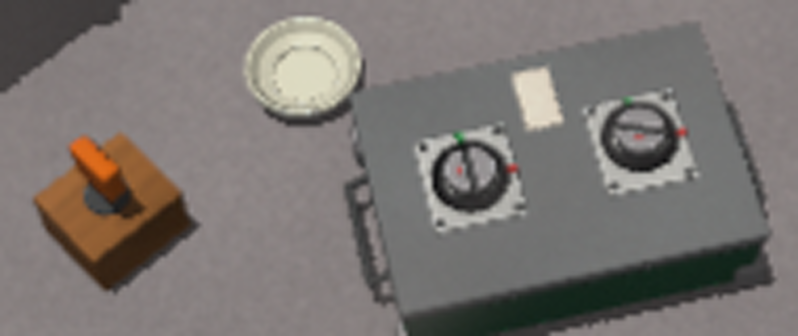

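```bash
cat >> h.py <<'E'
def rect(pts):
    (c,(w,h),a)=cv2.minAreaRect(pts[:,:2].astype(np.float32)*1000)
    a=np.deg2rad(a)
    if w<h: w,h=h,w; a+=np.pi/2
    return np.array(c)/1000,w,h,((a+np.pi/2)%np.pi)-np.pi/2
E
python3 - <<'E'
from h import *
for cam in ['top','scene']:
    d=np.load(f'pics/{cam}0.npz')['d']; K,T=campose(cam); P=cloud(d,K,T)
    near=np.hypot(P[...,0]-.42,P[...,1]+.31)<.1
    m=near&(d>0)
    for lo,hi,n in [(.112,.13,'handle'),(.05,.06,'stand')]:
        q=P[m&(P[...,2]>lo)&(P[...,2]<hi)]; print(cam,n,len(q),rect(q),q.mean(0))
    m=(np.hypot(P[...,0]-.55,P[...,1])<.25)&(abs(P[...,2]-.085)<.006)
    q=P[m];print('lid',rect(q),q.mean(0))
s=np.load('pics/top0.npz');print(R.from_rotvec(s['rot']).as_matrix().round(3))
E
```

```text
top handle 131 (array([ 0.42298474, -0.33153967]), 44.84639358520508, 18.346628189086914, np.float64(0.3680215652477774)) [ 0.42291641 -0.33059483  0.1181947 ]
top stand 775 (array([ 0.4221842 , -0.33206079]), 90.82865142822266, 80.38482666015625, np.float64(-1.2203700005531637)) [ 0.42232451 -0.32774933  0.05507355]
lid (array([ 0.59261945, -0.0231759 ]), 339.5881652832031, 294.6100769042969, np.float64(1.3964755223762886)) [0.55285216 0.00423671 0.08497308]
scene handle 68 (array([ 0.42430026, -0.33239685]), 45.71870803833008, 17.158437728881836, np.float64(0.4257498762225027)) [ 0.4254094  -0.33161286  0.11906538]
scene stand 400 (array([ 0.42248068, -0.33278546]), 91.80536651611328, 84.44440460205078, np.float64(-1.2022335406345879)) [ 0.42623373 -0.33249428  0.05531002]
lid (array([ 0.59189417, -0.00885349]), 311.89117431640625, 294.9389953613281, np.float64(1.394664705993089)) [0.55942109 0.00081314 0.08560126]
[[ 0.942  0.336 -0.001]
 [ 0.336 -0.942  0.001]
 [-0.    -0.002 -1.   ]]
```

```bash
python3 -m handwheel '[{"tx":2,"ty":-1.2},{"tx":5.5,"ty":-3.3},{"tx":9,"ty":-5.4},{"tx":12.5,"ty":-7.5},{"tx":16,"ty":-9.5},{"tx":19.5,"ty":-11.6},{"tx":23,"ty":-13.7},{"tx":26,"ty":-15.4,"wz":-2},{"tx":28,"ty":-16.5,"wz":-3},{"tx":28.7,"ty":-17,"wz":-3},{"tx":28.7,"ty":-17,"wz":-3},{"tx":28.7,"ty":-17,"wz":-3}]'
python3 - <<'E'
from h import *
im,d,s=shot('wrist','w1')
print(s['joints'],s['position'],s['ee_rot'],s['force'])
K,T=campose('wrist',s['position'],s['ee_rot']);P=cloud(d,K,T)
m=(d>0)&(np.hypot(P[...,0]-.423,P[...,1]+.332)<.08)
for lo,hi,n in [(.112,.125,'handle'),(.05,.06,'stand')]:
    q=P[m&(P[...,2]>lo)&(P[...,2]<hi)]; print(n,len(q),rect(q),q.mean(0))
print(R.from_rotvec(s['ee_rot']).as_matrix().round(3))
E
```

```text
[ 1.12540919  0.43505062  0.02495591  1.57384475 -0.01159681  1.13399154
 -0.07512239] [ 0.20992168 -0.58832185  0.24014944] [-3.09448685e+00 -5.35514425e-01  4.62648214e-04] [ 0.0040035  -0.18736213 -0.33171659]
handle 0 (array([0., 0.]), 0.0, 0.0, np.float64(0.0)) [nan nan nan]
stand 0 (array([0., 0.]), 0.0, 0.0, np.float64(0.0)) [nan nan nan]
[[ 0.942  0.336 -0.   ]
 [ 0.336 -0.942  0.001]
 [-0.    -0.001 -1.   ]]invalid input
<stdin>:7: RuntimeWarning: Mean of empty slice.
  ret = um.true_divide(
```

View pics/w1.png

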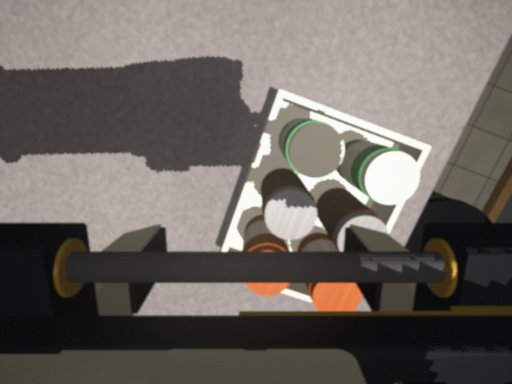

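The picture is unchanged (the white crate is still underneath) because the call was refused. Each row probably needs all its fields.

```bash
python3 -m handwheel '[{"tx":2,"ty":-1.2,"tz":0,"wx":0,"wy":0,"wz":0,"claw":1},{"tx":5.5,"ty":-3.3,"tz":0,"wx":0,"wy":0,"wz":0,"claw":1},{"tx":9,"ty":-5.4,"tz":0,"wx":0,"wy":0,"wz":0,"claw":1},{"tx":12.5,"ty":-7.5,"tz":0,"wx":0,"wy":0,"wz":0,"claw":1},{"tx":16,"ty":-9.5,"tz":0,"wx":0,"wy":0,"wz":0,"claw":1},{"tx":19.5,"ty":-11.6,"tz":0,"wx":0,"wy":0,"wz":0,"claw":1},{"tx":23,"ty":-13.7,"tz":0,"wx":0,"wy":0,"wz":0,"claw":1},{"tx":26,"ty":-15.4,"tz":0,"wx":0,"wy":0,"wz":-2,"claw":1},{"tx":28,"ty":-16.5,"tz":0,"wx":0,"wy":0,"wz":-3,"claw":1},{"tx":28.7,"ty":-17,"tz":0,"wx":0,"wy":0,"wz":-3,"claw":1},{"tx":28.7,"ty":-17,"tz":0,"wx":0,"wy":0,"wz":-3,"claw":1},{"tx":28.7,"ty":-17,"tz":0,"wx":0,"wy":0,"wz":-3,"claw":1}]'
cat > k.py <<'E'
from h import *
import sys
im,d,s=shot('wrist',sys.argv[1])
print(s['clock'],np.round(s['joints'],3),s['position'],s['ee_rot'],s['force'])
K,T=campose('wrist',s['position'],s['ee_rot']);P=cloud(d,K,T)
m=(d>0)&(np.hypot(P[...,0]-.423,P[...,1]+.332)<.08)
for lo,hi,n in [(.112,.125,'handle'),(.05,.06,'stand')]:
    q=P[m&(P[...,2]>lo)&(P[...,2]<hi)]; print(n,len(q),rect(q),q.mean(0))
M=R.from_rotvec(s['ee_rot']).as_matrix();print(M.round(3),'yaw',np.arctan2(M[1,0],M[0,0]))
E
python3 k.py w2
```

```text
clock: 1.2
position: [0.4226, -0.3328, 0.2406]
ee_rot: [3.08, 0.616, -0.001]
force: [-0.6, -0.2, 0.1]
width: 0.999
1.2 [ 0.655  0.3   -0.112  1.778  0.039  1.066 -0.648] [ 0.42255788 -0.33282004  0.24061709] [ 3.08038356e+00  6.15515397e-01 -1.26160645e-03] [-0.56299179 -0.16973184  0.06532264]
handle 1095 (array([ 0.42379416, -0.33164145]), 46.11178207397461, 17.204442977905273, np.float64(0.3963088301087585)) [ 0.42489114 -0.33118568  0.1174342 ]
stand 5589 (array([ 0.42325183, -0.33169659]), 90.13348388671875, 80.27352905273438, np.float64(-1.2116565702301014)) [ 0.42674796 -0.32993515  0.05431565]
[[ 0.923  0.384 -0.001]
 [ 0.384 -0.923 -0.   ]
 [-0.001  0.    -1.   ]] yaw 0.3944406146744277
```

View pics/w2.png

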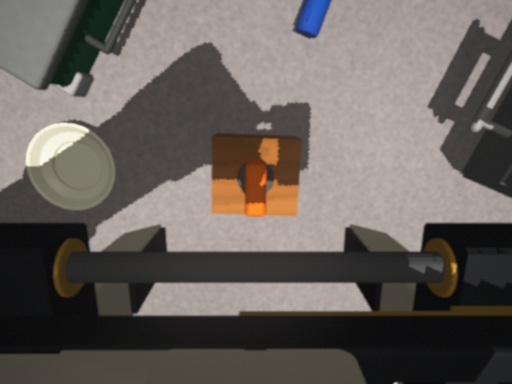

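The image shows the key handle at px (256,185) in its stand, aligned with the tool. Next I go down and grip it.

```bash
python3 -m handwheel '[{"tx":0.1,"ty":-0.05,"tz":2,"wx":0,"wy":0,"wz":0,"claw":1},{"tx":0.1,"ty":-0.05,"tz":5,"wx":0,"wy":0,"wz":0,"claw":1},{"tx":0.1,"ty":-0.05,"tz":8,"wx":0,"wy":0,"wz":0,"claw":0.7},{"tx":0.1,"ty":-0.05,"tz":11,"wx":0,"wy":0,"wz":0,"claw":0.6},{"tx":0.1,"ty":-0.05,"tz":13.5,"wx":0,"wy":0,"wz":0,"claw":0.5},{"tx":0.1,"ty":-0.05,"tz":14.5,"wx":0,"wy":0,"wz":0,"claw":0.4},{"tx":0.1,"ty":-0.05,"tz":14.5,"wx":0,"wy":0,"wz":0,"claw":0.3},{"tx":0.1,"ty":-0.05,"tz":14.5,"wx":0,"wy":0,"wz":0,"claw":0.2},{"tx":0.1,"ty":-0.05,"tz":14.5,"wx":0,"wy":0,"wz":0,"claw":0.1},{"tx":0.1,"ty":-0.05,"tz":14.5,"wx":0,"wy":0,"wz":0,"claw":0},{"tx":0.1,"ty":-0.05,"tz":14.5,"wx":0,"wy":0,"wz":0,"claw":0},{"tx":0.1,"ty":-0.05,"tz":14.5,"wx":0,"wy":0,"wz":0,"claw":0}]' 50
python3 - <<'E'
from h import *
s=sensors.observe();print(s['clock'],s['position'],s['ee_rot'],s['force'],s['ft_torque'],s['width'])
for c in ['scene','top']: shot(c,c+'1')
a=cv2.imread('pics/scene1.png')[110:270,90:330];cv2.imwrite('pics/z3.png',cv2.resize(a,None,fx=3.3,fy=3.3,interpolation=cv2.INTER_CUBIC))
# lid fit & lock slot from first images
for cam in ['top','scene']:
    d=np.load(f'pics/{cam}0.npz')['d']; K,T=campose(cam); P=cloud(d,K,T)
    m=(abs(P[...,0]-.55)<.2)&(abs(P[...,1])<.2)&(abs(P[...,2]-.085)<.006)
    n,l,st,ce=cv2.connectedComponentsWithStats(m.astype(np.uint8))
    i=1+np.argmax(st[1:,4]); mm=cv2.morphologyEx((l==i).astype(np.uint8),cv2.MORPH_OPEN,np.ones((9,9)))>0
    q=P[mm];print(cam,'lid',rect(q),q.mean(0))
E
```

```text
clock: 2.25
position: [0.4245, -0.3316, 0.0967]
ee_rot: [3.079, 0.616, 0.002]
force: [-0.1, -0.8, -0.4]
width: 0.326
2.25 [ 0.42446303 -0.33159709  0.09673848] [3.07916834e+00 6.16309132e-01 1.91611329e-03] [-0.05665932 -0.78971914 -0.37471119] [-0.00486935  0.02702977  0.04899995] 0.325669512109418
top lid (array([0.55367279, 0.00475108]), 298.0722961425781, 208.2765655517578, np.float64(1.396137700392012)) [0.55290865 0.00566275 0.08482872]
scene lid (array([ 0.53418665, -0.08691113]), 176.37850952148438, 44.62964630126953, np.float64(-0.39010889122251324)) [ 0.52981098 -0.08352509  0.0853329 ]
```

View pics/z3.png

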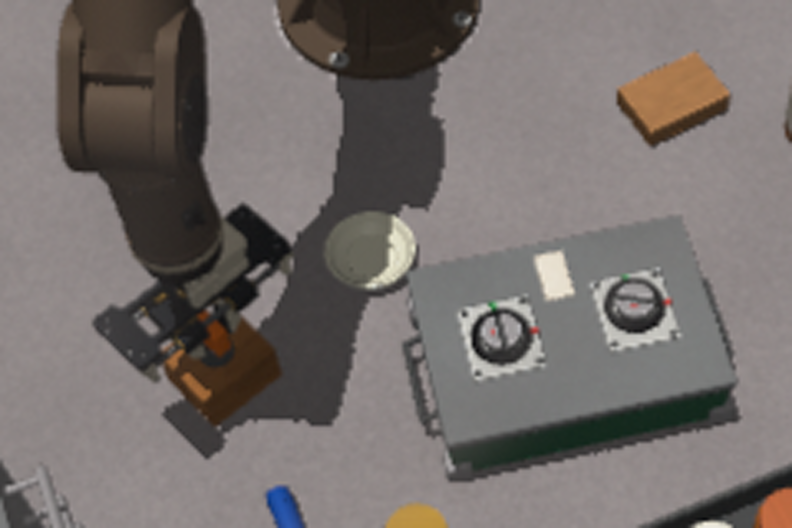

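The scene view shows the gripper around the handle at crop px (215,330). The fingers are still closing, so I finish the grip.

```bash
python3 -m handwheel '[{"tx":0,"ty":0,"tz":0,"wx":0,"wy":0,"wz":0,"claw":0},{"tx":0,"ty":0,"tz":0,"wx":0,"wy":0,"wz":0,"claw":0},{"tx":0,"ty":0,"tz":0,"wx":0,"wy":0,"wz":0,"claw":0},{"tx":0,"ty":0,"tz":0,"wx":0,"wy":0,"wz":0,"claw":0},{"tx":0,"ty":0,"tz":0,"wx":0,"wy":0,"wz":0,"claw":0}]' 50
python3 - <<'E'
from h import *
s=sensors.observe();print(s['clock'],s['position'],s['ee_rot'],s['force'],s['ft_torque'],s['width'])
E
```

```text
clock: 2.77
position: [0.4242, -0.3314, 0.0961]
ee_rot: [3.08, 0.617, 0.001]
force: [-0.4, 0.8, 5.8]
width: 0.197
2.7667 [ 0.42418471 -0.33137325  0.09607029] [3.08007131e+00 6.16517972e-01 5.49456032e-04] [-0.41162966  0.76589341  5.83011547] [0.12450281 0.16351589 0.01824322] 0.1971543371370305
```

```bash
python3 -m handwheel '[{"tx":0,"ty":0,"tz":-1,"wx":0,"wy":0,"wz":0,"claw":0},{"tx":0,"ty":0,"tz":-3.5,"wx":0,"wy":0,"wz":0,"claw":0},{"tx":0,"ty":0,"tz":-6.5,"wx":0,"wy":0,"wz":0,"claw":0},{"tx":0,"ty":0,"tz":-9.5,"wx":0,"wy":0,"wz":0,"claw":0},{"tx":1,"ty":-1.2,"tz":-12.5,"wx":0,"wy":0,"wz":-2,"claw":0},{"tx":2.8,"ty":-3.5,"tz":-14.5,"wx":0,"wy":0,"wz":-6,"claw":0},{"tx":4.8,"ty":-6,"tz":-15,"wx":0,"wy":0,"wz":-10,"claw":0},{"tx":6.9,"ty":-8.6,"tz":-15,"wx":0,"wy":0,"wz":-15,"claw":0},{"tx":9.1,"ty":-11.3,"tz":-15,"wx":0,"wy":0,"wz":-20,"claw":0},{"tx":11.3,"ty":-14,"tz":-15,"wx":0,"wy":0,"wz":-25,"claw":0},{"tx":13.5,"ty":-16.8,"tz":-15,"wx":0,"wy":0,"wz":-30,"claw":0},{"tx":15.5,"ty":-19.3,"tz":-15,"wx":0,"wy":0,"wz":-34,"claw":0}]' 50
python3 - <<'E'
from h import *
s=sensors.observe();print(s['clock'],s['joints'],s['position'],s['force'],s['ft_torque'],s['width'])
M=R.from_rotvec(s['ee_rot']).as_matrix();print(M.round(3))
print('to A in tool',M.T@(np.array([.516,-.013,.246])-s['position']))
E
```

```text
clock: 3.77
position: [0.4925, -0.0911, 0.2462]
ee_rot: [-2.761, -1.497, 0.0]
force: [0.3, 0.1, -0.3]
width: 0.194
3.7667 [ 0.362258    0.25597373 -0.35060822  1.8383757   0.09941259  1.06463999
 -0.60312998] [ 0.49248991 -0.09107521  0.2462051 ] [ 0.30805391  0.13124559 -0.28926251] [ 0.001246   -0.11747873 -0.01458274] 0.1936111532799022
[[ 0.545  0.838 -0.   ]
 [ 0.838 -0.545  0.   ]
 [-0.    -0.    -1.   ]]
to A in tool [ 0.07826052 -0.02288562  0.00021022]
```

```bash
python3 -m handwheel '[{"tx":2.5,"ty":-0.8,"tz":0,"wx":0,"wy":0,"wz":-1,"claw":0},{"tx":5.3,"ty":-1.6,"tz":0,"wx":0,"wy":0,"wz":-2,"claw":0},{"tx":7.2,"ty":-2.1,"tz":0,"wx":0,"wy":0,"wz":-3,"claw":0},{"tx":7.8,"ty":-2.3,"tz":0,"wx":0,"wy":0,"wz":-3,"claw":0},{"tx":7.8,"ty":-2.3,"tz":0,"wx":0,"wy":0,"wz":-3,"claw":0},{"tx":7.8,"ty":-2.3,"tz":0,"wx":0,"wy":0,"wz":-3,"claw":0}]' 50
python3 - <<'E'
from h import *
im,d,s=shot('wrist','w3');print(s['clock'],s['position'],s['ee_rot'],s['width'])
E
```

```text
clock: 4.27
position: [0.516, -0.0165, 0.2457]
ee_rot: [2.726, 1.561, -0.002]
force: [-0.2, 0.2, -0.0]
width: 0.192
4.2667 [ 0.51598886 -0.01646718  0.24572785] [ 2.72580608e+00  1.56138638e+00 -1.64286960e-03] 0.1917970046358574
```

View pics/w3.png

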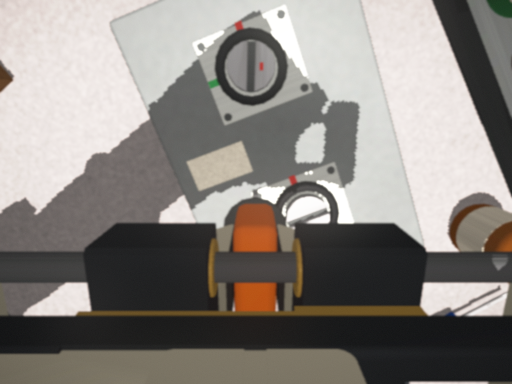

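```bash
python3 - <<'E'
from h import *
f=np.load('pics/w3.npz');im=f['im'];c=cv2.resize(im[10:120,195:305],None,fx=6,fy=6,interpolation=cv2.INTER_CUBIC);cv2.imwrite('pics/z4.png',c)
K,T=campose('wrist',f['pos'],f['rot']);P=cloud(f['d'],K,T)
for v in (30,67,90):
  print(v,[P[v,u].round(4) for u in (225,251,256,262)])
# rectify plane z=0.105: 0.25mm/px
cx,cy=.5658,.0737
N=320;res=.00025
a=1.396-np.pi/2 # plate x yaw
ex=np.array([np.cos(a),np.sin(a)]);ey=np.array([-ex[1],ex[0]])
for z,n in [(.105,'r105'),(.098,'r098'),(.088,'r088')]:
    mu=np.zeros((N*2,N*2,2),np.float32)
    j,i=np.meshgrid(np.arange(2*N),np.arange(2*N))
    # image right = plate -y ; up = plate +x
    X=(N-i)*res; Y=(N-j)*res
    W=np.stack([cx+X*ex[0]+Y*ey[0],cy+X*ex[1]+Y*ey[1],np.full(X.shape,z),np.ones(X.shape)],-1)
    q=W@np.linalg.inv(T).T; q=q[...,:3]@K.T; uv=(q[...,:2]/q[...,2:]).astype(np.float32)
    o=cv2.remap(im,uv[...,0],uv[...,1],cv2.INTER_CUBIC)
    for t in range(0,2*N,80): cv2.line(o,(t,0),(t,2*N),(255,255,0),1); cv2.line(o,(0,t),(2*N,t),(255,255,0),1)
    cv2.imwrite(f'pics/{n}.png',o[40:600,40:600])
E
```

```text
30 [array([0.561 , 0.1119, 0.0858]), array([0.5788, 0.0985, 0.097 ]), array([0.5822, 0.0962, 0.0982]), array([0.5866, 0.0941, 0.0962])]
67 [array([0.5455, 0.0867, 0.087 ]), array([0.5644, 0.0741, 0.0978]), array([0.5675, 0.0713, 0.1045]), array([0.5718, 0.0689, 0.1036])]
90 [array([0.536 , 0.0696, 0.0966]), array([0.5551, 0.0585, 0.096 ]), array([0.5586, 0.0559, 0.1031]), array([0.5636, 0.0541, 0.0876])]
```

View pics/z4.png

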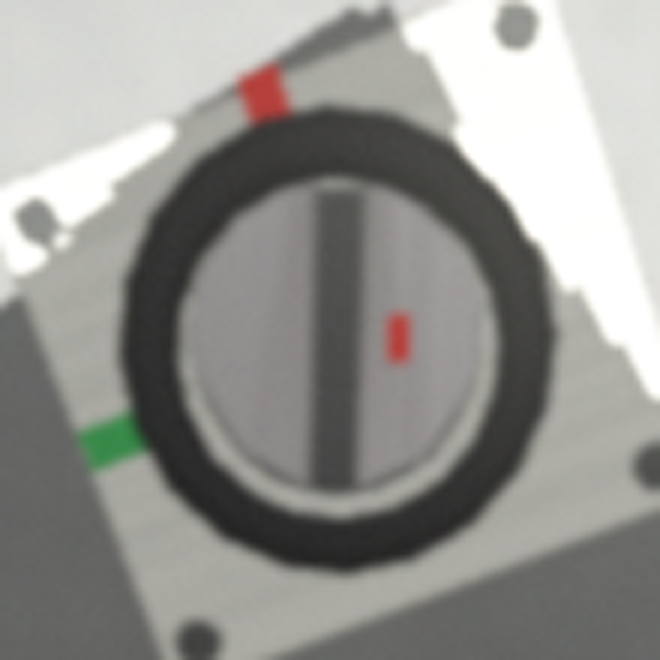

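View pics/r105.png

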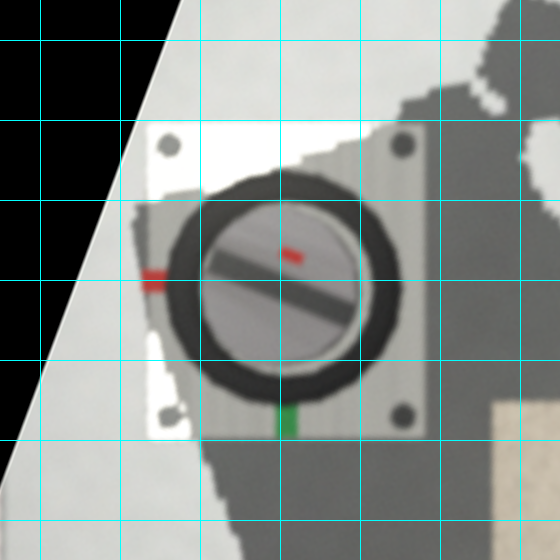

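View pics/r088.png

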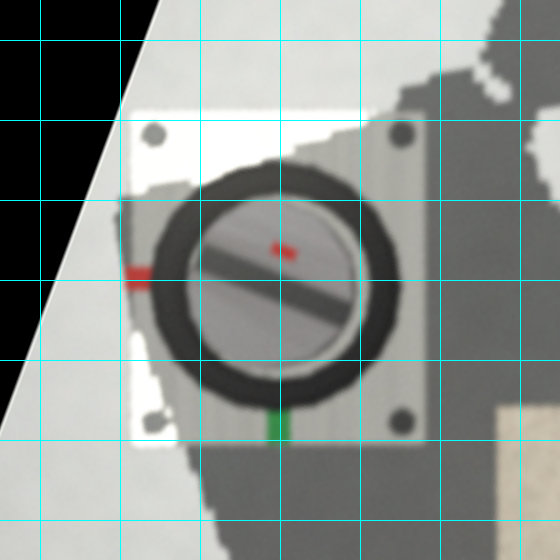

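```bash
cat > slot.py <<'E'
from h import *
def rectify(im,K,T,z,cx,cy,a,N=240,res=.00025):
    ex=np.array([np.cos(a),np.sin(a)]);ey=np.array([-ex[1],ex[0]])
    j,i=np.meshgrid(np.arange(2*N),np.arange(2*N))
    X=(N-i)*res; Y=(N-j)*res
    W=np.stack([cx+X*ex[0]+Y*ey[0],cy+X*ex[1]+Y*ey[1],np.full(X.shape,z),np.ones(X.shape)],-1)
    q=W@np.linalg.inv(T).T; q=q[...,:3]@K.T; uv=(q[...,:2]/q[...,2:]).astype(np.float32)
    return cv2.remap(im,uv[...,0],uv[...,1],cv2.INTER_CUBIC)
E
python3 - <<'E'
from slot import *
f=np.load('pics/w3.npz');im=f['im'];K,T=campose('wrist',f['pos'],f['rot'])
a=1.396-np.pi/2;cx,cy=.5658,.0737
o=rectify(im,K,T,.098,cx,cy,a);g=cv2.cvtColor(o,cv2.COLOR_BGR2GRAY)
n,l,st,ce=cv2.connectedComponentsWithStats((g<72).astype(np.uint8))
for i in range(1,n):
    if st[i,4]>300: print(st[i],ce[i])
i=1+np.argmax([st[i,4] if abs(ce[i]-240).max()<60 else 0 for i in range(1,n)])
cs,_=cv2.findContours((l==i).astype(np.uint8),cv2.RETR_CCOMP,cv2.CHAIN_APPROX_NONE)
for c in sorted(cs,key=len)[-3:]: print('collar',len(c),cv2.fitEllipse(c),'mm x',None)
o=rectify(im,K,T,.105,cx,cy,a);g=cv2.cvtColor(o,cv2.COLOR_BGR2GRAY)
m=np.zeros_like(g);cv2.circle(m,(240,247),70,1,-1)
s=((g<115)&(m>0)).astype(np.uint8)
n,l,st,ce=cv2.connectedComponentsWithStats(s);i=1+np.argmax(st[1:,4])
pts=np.argwhere(l==i)[:,::-1].astype(np.float32);print('slot',cv2.minAreaRect(pts),cv2.fitLine(pts,cv2.DIST_L2,0,.01,.01).ravel(),st[i])
cv2.imwrite('pics/s.png',np.hstack([o,cv2.cvtColor(s*255,cv2.COLOR_GRAY2BGR)])[:, :800])
E
```

```text
[    0     0   116   312 18214] [ 38.27182387 103.89645328]
[  120   132   240   237 16339] [238.08599057 256.25503397]
collar 14 ((164.0, 168.5), (5.0846171379089355, 5.891820907592773), 90.0) mm x None
collar 523 ((242.828125, 246.70452880859375), (182.02679443359375, 185.4854278564453), 3.575429916381836) mm x None
collar 846 ((240.89242553710938, 250.26351928710938), (227.49020385742188, 237.49880981445312), 76.17887878417969) mm x None
slot ((239.9504852294922, 247.1207275390625), (139.6767578125, 28.39556312561035), 22.306203842163086) [  0.92586577   0.37785256 240.22234    247.29242   ] [ 172  209  137   78 3895]
```

View pics/s.png

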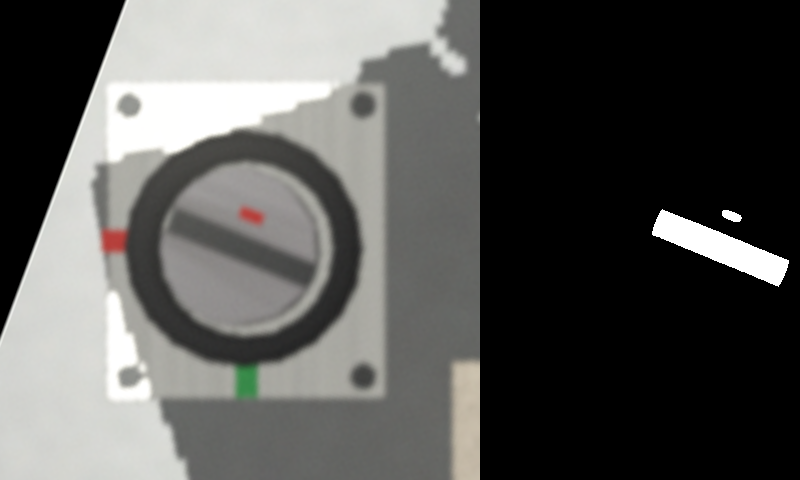

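Slot on the open lock (left plate): centre near px (251,67) in the wrist view, about 0.39 rad clockwise from the red mark and about 1.9 mm toward −x of the plate centre. Next I move over it.

```bash
cat > to.py <<'E'
from h import *
import sys
x,y,z,yaw=map(float,sys.argv[1:5])
s=sensors.observe();M=R.from_rotvec(s['ee_rot']).as_matrix()
Rt=np.column_stack([[np.cos(yaw),np.sin(yaw),0],[np.sin(yaw),-np.cos(yaw),0],[0,0,-1]])
print('clk',s['clock'],'pos',s['position'].round(4),'yaw',np.arctan2(M[1,0],M[0,0]).round(4),'F',np.round(s['force'],2),'Tq',np.round(s['ft_torque'],3),'w',s['width'])
print('t cm',(100*M.T@(np.array([x,y,z])-s['position'])).round(2),'w deg',np.rad2deg(R.from_matrix(M.T@Rt).as_rotvec()).round(2))
E
python3 to.py .5639 .0740 .200 1.0085
```

```text
clk 4.3167 pos [ 0.5159 -0.0172  0.2457] yaw 1.0391 F [-0.66  0.36 -1.62] Tq [-0.071 -0.031 -0.022] w 0.19048928963866382
t cm [10.3  -0.49  4.55] w deg [-0.01  0.07  1.75]
```

```bash
python3 -m handwheel '[{"tx":2.5,"ty":-0.1,"tz":0,"wx":0,"wy":0,"wz":0.5,"claw":0},{"tx":5.5,"ty":-0.3,"tz":0,"wx":0,"wy":0,"wz":1,"claw":0},{"tx":8.5,"ty":-0.4,"tz":0.5,"wx":0,"wy":0,"wz":1.75,"claw":0},{"tx":10,"ty":-0.5,"tz":1.5,"wx":0,"wy":0,"wz":1.75,"claw":0},{"tx":10.3,"ty":-0.5,"tz":3,"wx":0,"wy":0,"wz":1.75,"claw":0},{"tx":10.3,"ty":-0.5,"tz":4.2,"wx":0,"wy":0,"wz":1.75,"claw":0},{"tx":10.3,"ty":-0.5,"tz":4.5,"wx":0,"wy":0,"wz":1.75,"claw":0},{"tx":10.3,"ty":-0.5,"tz":4.5,"wx":0,"wy":0,"wz":1.75,"claw":0},{"tx":10.3,"ty":-0.5,"tz":4.5,"wx":0,"wy":0,"wz":1.75,"claw":0}]' 50
python3 to.py .5639 .0740 .200 1.0085
python3 - <<'E'
from h import *
for c in ['scene','top','wrist']: shot(c,c+'5')
print(sensors.observe()['position'])
K,T=campose('scene')
p=proj([.5639,.074,.11],K,T);print(p)
u,v=p.astype(int);a=cv2.imread('pics/scene5.png')[v-45:v+45,u-60:u+60];cv2.imwrite('pics/z5.png',cv2.resize(a,None,fx=6,fy=6,interpolation=cv2.INTER_CUBIC))
E
```

```text
clock: 5.07
position: [0.5643, 0.0744, 0.2012]
ee_rot: [2.75, 1.517, -0.0]
force: [-0.5, -0.2, -1.5]
width: 0.193
clk 5.0667 pos [0.5643 0.0744 0.2012] yaw 1.0084 F [-0.45 -0.16 -1.48] Tq [-0.008 -0.038  0.039] w 0.1926925242704717
t cm [-0.05 -0.01  0.12] w deg [ 0.02  0.02 -0.01]
[0.56463935 0.0752006  0.20166349]
[282.33502635 199.68358435]
```

View pics/z5.png

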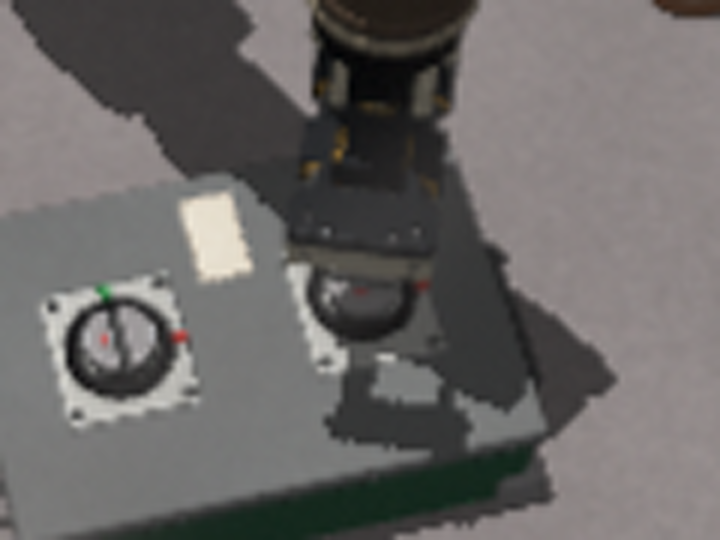

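View pics/wrist5.png

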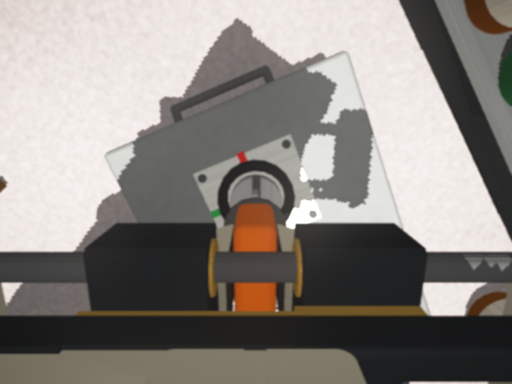

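```bash
python3 - <<'E'
from h import *
im=cv2.imread('pics/wrist5.png');cv2.imwrite('pics/z6.png',cv2.resize(im[150:230,205:305],None,fx=7,fy=7,interpolation=cv2.INTER_CUBIC))
f=np.load('pics/wrist5.npz');print(f['pos'])
K,T=campose('wrist',np.zeros(3),np.zeros(3))
# tool frame: slot top plane at tool z = pos.z-.105
zt=f['pos'][2]-.105
for x in (.01,.015,.02):
  for y in (-.0042,0,.0042): print(x,y,proj([x,y,zt],K,T).round(1))
g=cv2.cvtColor(im,cv2.COLOR_BGR2GRAY)
for r in (180,184,188,192): print(r,g[r,238:275])
print([np.round(sensors.observe()['position'],4) for _ in range(3)])
E
```

```text
[0.56462234 0.07499526 0.20165294]
0.01 -0.0042 [250.4 189.3]
0.01 0 [256.  189.3]
0.01 0.0042 [261.5 189.3]
0.015 -0.0042 [250.4 182.8]
0.015 0 [256.  182.8]
0.015 0.0042 [261.6 182.8]
0.02 -0.0042 [250.3 176.2]
0.02 0 [256.  176.2]
0.02 0.0042 [261.6 176.2]
180 [154 135 113 100 100 107 116 122 125 127 128 128 126 114  93  75  68  67
  68  68  70  80 101 119 129 130 131 130 129 125 117 107 106 115 132 149
 159]
184 [112 122 128 130 131 133 131 132 130 130 129 129 126 115  92  74  66  67
  69  69  69  80 100 120 130 132 134 135 136 139 139 136 134 134 131 123
 116]
188 [133 131 130 131 131 132 130 131 130 130 129 130 127 114  94  77  73  73
  73  72  72  81 102 121 131 132 134 136 137 138 138 135 135 134 136 140
 141]
192 [131 132 131 131 131 130 130 131 130 130 129 130 126 117 105 100  97 100
 101  93  82  83 100 121 133 132 134 135 136 137 137 135 134 135 135 140
 141]
[array([0.5646, 0.0752, 0.2017]), array([0.5646, 0.0752, 0.2017]), array([0.5646, 0.0752, 0.2017])]
```

View pics/z6.png

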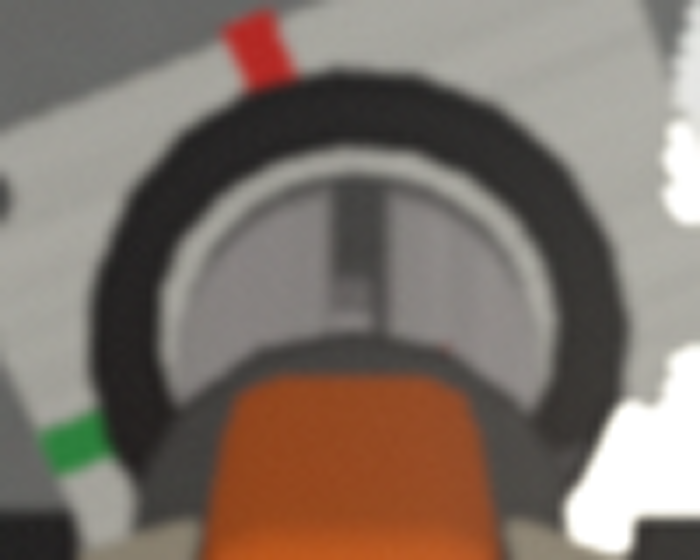

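The blade's tip shows at crop px (352,300), inside the slot's width (330–388), so it is aligned. Next I lower it.

```bash
python3 -m handwheel '[{"tx":-0.1,"ty":0,"tz":0.3,"wx":0,"wy":0,"wz":0,"claw":0},{"tx":-0.1,"ty":0,"tz":0.6,"wx":0,"wy":0,"wz":0,"claw":0},{"tx":-0.1,"ty":0,"tz":0.9,"wx":0,"wy":0,"wz":0,"claw":0},{"tx":-0.1,"ty":0,"tz":1.1,"wx":0,"wy":0,"wz":0,"claw":0},{"tx":-0.1,"ty":0,"tz":1.2,"wx":0,"wy":0,"wz":0,"claw":0},{"tx":-0.1,"ty":0,"tz":1.2,"wx":0,"wy":0,"wz":0,"claw":0}]' 50
python3 to.py .5639 .0740 .180 1.0085
```

```text
clock: 5.72
position: [0.5639, 0.0746, 0.1885]
ee_rot: [2.749, 1.52, 0.0]
force: [2.2, -0.7, -2.0]
width: 0.194
clk 5.7167 pos [0.5639 0.0746 0.1885] yaw 1.0102 F [ 2.23 -0.69 -1.96] Tq [-0.417 -0.611 -0.034] w 0.19377622737318098
t cm [-0.05  0.03  0.85] w deg [0.02 0.01 0.1 ]
```

```bash
python3 -m handwheel '[{"tx":0,"ty":0,"tz":0.2,"wx":0,"wy":0,"wz":0,"claw":0},{"tx":0,"ty":0,"tz":0.4,"wx":0,"wy":0,"wz":0,"claw":0},{"tx":0,"ty":0,"tz":0.5,"wx":0,"wy":0,"wz":0,"claw":0},{"tx":0,"ty":0,"tz":0.5,"wx":0,"wy":0,"wz":0,"claw":0}]' 50
python3 to.py .5639 .0740 .180 1.0085
```

```text
clock: 6.05
position: [0.5641, 0.0749, 0.1841]
ee_rot: [2.749, 1.52, 0.001]
force: [1.5, -1.2, 5.2]
width: 0.192
clk 6.05 pos [0.5641 0.0749 0.1841] yaw 1.0102 F [ 1.49 -1.16  5.2 ] Tq [-0.524 -0.301  0.038] w 0.19175946988585058
t cm [-0.08  0.03  0.41] w deg [ 0.05 -0.03  0.1 ]
```

```bash
python3 -m handwheel '[{"tx":0,"ty":0,"tz":0.2,"wx":0,"wy":0,"wz":0,"claw":0},{"tx":0,"ty":0,"tz":0.4,"wx":0,"wy":0,"wz":0,"claw":0},{"tx":0,"ty":0,"tz":0.4,"wx":0,"wy":0,"wz":0,"claw":0}]' 50
python3 to.py .5639 .0740 .180 1.0085
```

```text
clock: 6.3
position: [0.5641, 0.0749, 0.1803]
ee_rot: [2.749, 1.52, 0.002]
force: [-1.2, -1.7, 10.2]
width: 0.195
clk 6.3 pos [0.5641 0.0749 0.1803] yaw 1.0102 F [-1.17 -1.67 10.21] Tq [-0.6    0.028 -0.048] w 0.19481675318186167
t cm [-0.09  0.03  0.03] w deg [ 0.06 -0.04  0.1 ]
```

```bash
python3 -m handwheel '[{"tx":0,"ty":0,"tz":0.1,"wx":0,"wy":0,"wz":2,"claw":0},{"tx":0,"ty":0,"tz":0.1,"wx":0,"wy":0,"wz":6,"claw":0},{"tx":0,"ty":0,"tz":0.1,"wx":0,"wy":0,"wz":11,"claw":0},{"tx":0,"ty":0,"tz":0.1,"wx":0,"wy":0,"wz":16,"claw":0},{"tx":0,"ty":0,"tz":0.1,"wx":0,"wy":0,"wz":21,"claw":0},{"tx":0,"ty":0,"tz":0.1,"wx":0,"wy":0,"wz":26,"claw":0}]' 50
python3 to.py .5639 .0740 .180 -0.254
```

```text
clock: 6.8
position: [0.5644, 0.0751, 0.1799]
ee_rot: [3.022, 0.856, 0.003]
force: [0.5, -2.1, 9.5]
width: 0.193
clk 6.8 pos [0.5644 0.0751 0.1799] yaw 0.5523 F [ 0.5  -2.12  9.55] Tq [-0.48  -0.073  0.019] w 0.19318247437134298
t cm [-0.1   0.07 -0.01] w deg [ 0.   -0.13 46.2 ]
```

```bash
python3 -m handwheel '[{"tx":0,"ty":0.03,"tz":0.05,"wx":0,"wy":0,"wz":5,"claw":0},{"tx":-0.05,"ty":0.05,"tz":0.05,"wx":0,"wy":0,"wz":11,"claw":0},{"tx":-0.05,"ty":0.05,"tz":0.05,"wx":0,"wy":0,"wz":17,"claw":0},{"tx":-0.05,"ty":0.05,"tz":0.05,"wx":0,"wy":0,"wz":23,"claw":0},{"tx":-0.05,"ty":0.05,"tz":0.05,"wx":0,"wy":0,"wz":29,"claw":0},{"tx":-0.05,"ty":0.05,"tz":0.05,"wx":0,"wy":0,"wz":35,"claw":0},{"tx":-0.05,"ty":0.05,"tz":0.05,"wx":0,"wy":0,"wz":40,"claw":0},{"tx":-0.05,"ty":0.05,"tz":0.05,"wx":0,"wy":0,"wz":43,"claw":0},{"tx":-0.05,"ty":0.05,"tz":0.05,"wx":0,"wy":0,"wz":43,"claw":0}]' 50
python3 to.py .5639 .0740 .180 -0.254
```

```text
clock: 7.55
position: [0.5649, 0.075, 0.1799]
ee_rot: [-3.125, 0.309, -0.006]
force: [0.8, -0.6, 11.3]
width: 0.192
clk 7.55 pos [0.5649 0.075  0.1799] yaw -0.1971 F [ 0.77 -0.63 11.28] Tq [-0.023 -0.257 -0.022] w 0.19247003087246975
t cm [-0.08  0.12 -0.01] w deg [-0.11 -0.19  3.26]
```

```bash
python3 -m handwheel '[{"tx":0,"ty":0.03,"tz":0,"wx":0,"wy":0,"wz":2,"claw":0},{"tx":0,"ty":0.05,"tz":0,"wx":0,"wy":0,"wz":4,"claw":0},{"tx":0,"ty":0.05,"tz":0,"wx":0,"wy":0,"wz":5,"claw":0},{"tx":0,"ty":0.05,"tz":0,"wx":0,"wy":0,"wz":5,"claw":0}]' 50
python3 to.py .5639 .0740 .180 -0.254
python3 - <<'E'
from h import *
im,d,s=shot('wrist','w6')
cv2.imwrite('pics/z7.png',cv2.resize(im[130:240,195:315],None,fx=6,fy=6,interpolation=cv2.INTER_CUBIC))
E
```

```text
clock: 7.88
position: [0.5647, 0.0745, 0.1799]
ee_rot: [-3.109, 0.441, -0.005]
force: [1.8, -0.4, 12.3]
width: 0.192
clk 7.8833 pos [0.5647 0.0745 0.1799] yaw -0.282 F [ 1.83 -0.37 12.3 ] Tq [-0.095 -0.182  0.031] w 0.19183258174477263
t cm [-0.06  0.07 -0.01] w deg [-0.11 -0.17 -1.61]
```

View pics/z7.png

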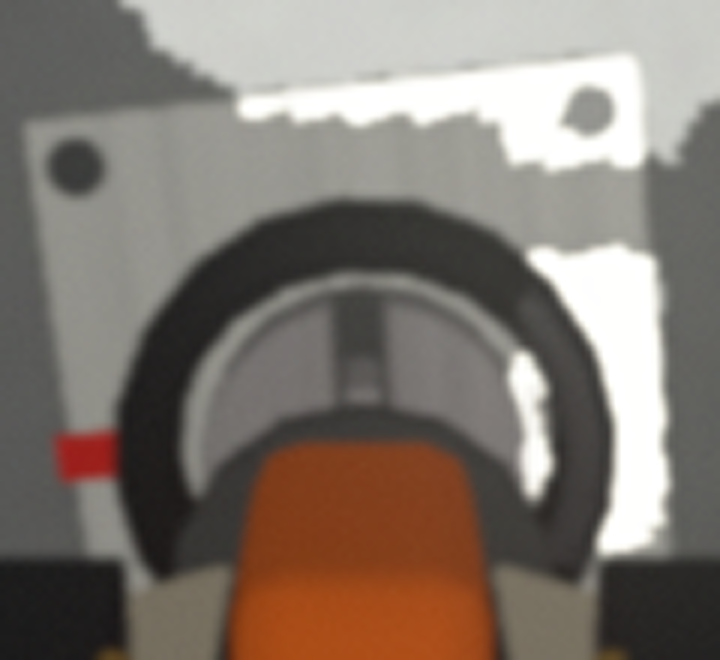

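The slot is now lined up with the green mark direction, close to the end stop (cam about 1.6). I ease back 3° within the play and lift.

```bash
python3 -m handwheel '[{"tx":0,"ty":0,"tz":0,"wx":0,"wy":0,"wz":-1.5,"claw":0},{"tx":0,"ty":0,"tz":-0.1,"wx":0,"wy":0,"wz":-3,"claw":0},{"tx":0,"ty":0,"tz":-0.3,"wx":0,"wy":0,"wz":-3,"claw":0},{"tx":0,"ty":0,"tz":-0.5,"wx":0,"wy":0,"wz":-3,"claw":0},{"tx":0,"ty":0,"tz":-0.8,"wx":0,"wy":0,"wz":-3,"claw":0},{"tx":0,"ty":0,"tz":-1.0,"wx":0,"wy":0,"wz":-3,"claw":0},{"tx":0,"ty":0,"tz":-1.0,"wx":0,"wy":0,"wz":-3,"claw":0}]' 50
python3 to.py .5639 .0740 .180 -0.254
python3 - <<'E'
from h import *
im,d,s=shot('wrist','w7')
cv2.imwrite('pics/z8.png',cv2.resize(im[130:240,195:315],None,fx=6,fy=6,interpolation=cv2.INTER_CUBIC))
K,T=campose('wrist',s['position'],s['ee_rot']);P=cloud(d,K,T)
print(s['position'],P[185:200:3,242:276:3,2].round(4))
E
```

```text
clock: 8.52
position: [0.5628, 0.0739, 0.1881]
ee_rot: [3.121, -0.358, -0.002]
force: [1.0, 0.0, -0.7]
width: 0.191
clk 8.5167 pos [0.5628 0.0739 0.1881] yaw -0.2286 F [ 0.99  0.03 -0.71] Tq [ 0.048  0.016 -0.01 ] w 0.19127448493766805
t cm [ 0.11 -0.04  0.81] w deg [0.02 0.07 1.45]
[0.56275902 0.07385612 0.18808787] [[0.1039 0.1038 0.1043 0.0955 0.0966 0.097  0.1039 0.1043 0.1035 0.1035
  0.1037 0.0976]
 [0.1026 0.104  0.1029 0.0973 0.0973 0.0974 0.104  0.1048 0.1043 0.1045
  0.1049 0.1049]
 [0.105  0.1055 0.1036 0.0971 0.1046 0.1049 0.1047 0.1037 0.1042 0.1042
  0.104  0.1036]
 [0.103  0.1052 0.1044 0.0966 0.1136 0.1132 0.1045 0.1035 0.1047 0.1027
  0.1043 0.1041]
 [0.1031 0.103  0.1041 0.0971 0.1482 0.1476 0.1038 0.1034 0.1047 0.1042
  0.1043 0.1051]]
```

View pics/z8.png

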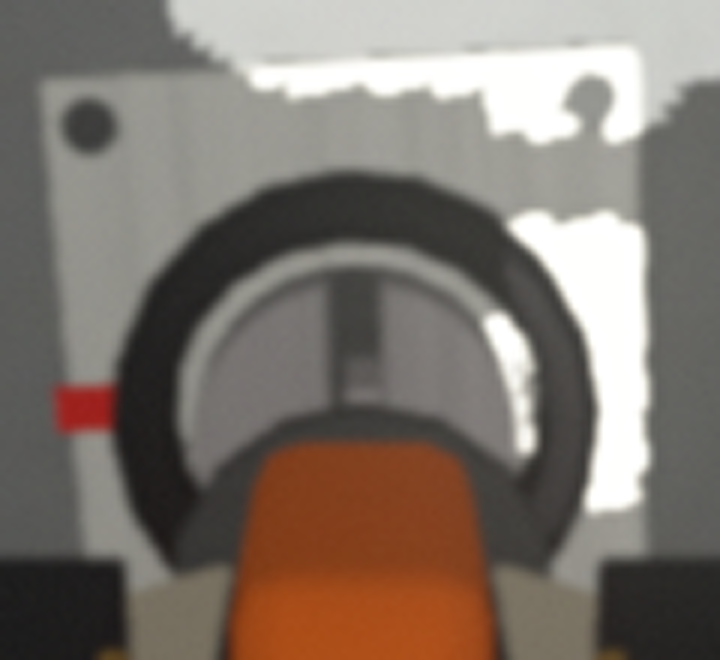

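```bash
python3 -m handwheel '[{"tx":0,"ty":0,"tz":-0.5,"wx":0,"wy":0,"wz":0,"claw":0},{"tx":0,"ty":0,"tz":-1.5,"wx":0,"wy":0,"wz":0,"claw":0},{"tx":0,"ty":0,"tz":-3,"wx":0,"wy":0,"wz":0,"claw":0},{"tx":-1,"ty":0,"tz":-5,"wx":0,"wy":0,"wz":0,"claw":0},{"tx":-4,"ty":0,"tz":-6,"wx":0,"wy":0,"wz":0,"claw":0},{"tx":-7,"ty":0,"tz":-6,"wx":0,"wy":0,"wz":0,"claw":0},{"tx":-9,"ty":0,"tz":-6,"wx":0,"wy":0,"wz":0,"claw":0},{"tx":-9.5,"ty":0,"tz":-6,"wx":0,"wy":0,"wz":0,"claw":0},{"tx":-9.5,"ty":0,"tz":-6,"wx":0,"wy":0,"wz":0,"claw":0}]' 50
python3 to.py .4236 -.3316 .246 0.37
python3 - <<'E'
from slot import *
im,d,s=shot('wrist','w8')
K,T=campose('wrist',s['position'],s['ee_rot']);P=cloud(d,K,T)
o=rectify(im,K,T,.105,.5658,.0737,1.396-np.pi/2);cv2.imwrite('pics/z9.png',o)
m=np.hypot(P[...,0]-.5639,P[...,1]-.074)<.012
print('cam z',np.percentile(P[m][:,2],[5,25,50,75,95]))
E
```

```text
clock: 9.32
position: [0.4697, 0.0956, 0.2491]
ee_rot: [3.121, -0.357, 0.001]
force: [0.3, -0.4, -1.5]
width: 0.19
clk 9.3167 pos [0.4697 0.0956 0.2491] yaw -0.2275 F [ 0.3  -0.43 -1.53] Tq [ 0.025 -0.034 -0.035] w 0.19018222824400727
t cm [ 5.14 42.66  0.31] w deg [ 1.000e-02 -3.000e-02 -3.423e+01]
cam z [0.09645094 0.09786579 0.10356578 0.10424737 0.10515599]
```

View pics/z9.png

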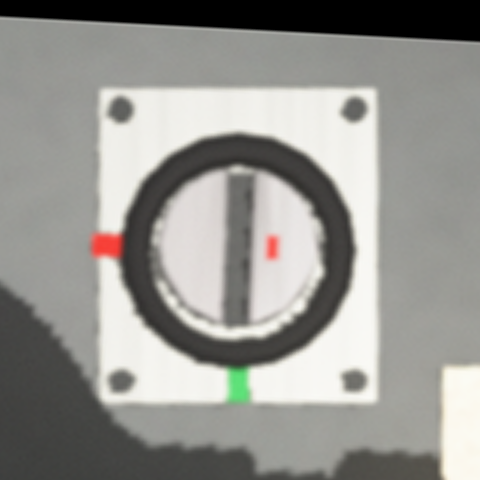

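View pics/w8.png

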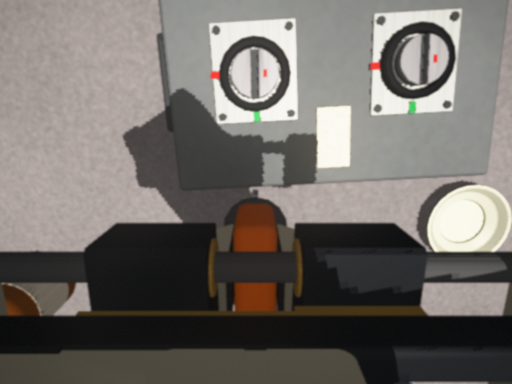

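The wrist view shows lock_a's slot (px 255,75) pointing at the green mark, with the cam top at about 0.104 m, so it has sprung up. Lock_b (px 425,60) is unchanged. Next I return the key.

```bash
python3 -m handwheel '[{"tx":0.2,"ty":1.5,"tz":0,"wx":0,"wy":0,"wz":-1,"claw":0},{"tx":0.6,"ty":5,"tz":0,"wx":0,"wy":0,"wz":-4,"claw":0},{"tx":1.1,"ty":9,"tz":0,"wx":0,"wy":0,"wz":-7,"claw":0},{"tx":1.6,"ty":13,"tz":0,"wx":0,"wy":0,"wz":-10,"claw":0},{"tx":2,"ty":17,"tz":0,"wx":0,"wy":0,"wz":-13,"claw":0},{"tx":2.5,"ty":21,"tz":0,"wx":0,"wy":0,"wz":-17,"claw":0},{"tx":3,"ty":25,"tz":0,"wx":0,"wy":0,"wz":-20,"claw":0},{"tx":3.5,"ty":29,"tz":0,"wx":0,"wy":0,"wz":-24,"claw":0},{"tx":4,"ty":33,"tz":0,"wx":0,"wy":0,"wz":-28,"claw":0},{"tx":4.5,"ty":37,"tz":0,"wx":0,"wy":0,"wz":-31,"claw":0},{"tx":4.9,"ty":40.5,"tz":0,"wx":0,"wy":0,"wz":-34,"claw":0},{"tx":5.1,"ty":42.2,"tz":0,"wx":0,"wy":0,"wz":-34,"claw":0}]' 50
python3 to.py .4236 -.3316 .165 0.37
```

```text
clock: 10.37
position: [0.4234, -0.334, 0.2483]
ee_rot: [3.088, 0.565, -0.002]
force: [-0.2, 0.2, -1.4]
width: 0.189
clk 10.3667 pos [ 0.4234 -0.334   0.2483] yaw 0.3618 F [-0.16  0.21 -1.38] Tq [ 0.048  0.019 -0.001] w 0.1894224005920429
t cm [ 0.12 -0.24  8.32] w deg [ 0.15  0.09 -0.47]
```

```bash
python3 -m handwheel '[{"tx":0,"ty":0,"tz":1,"wx":0,"wy":0,"wz":0,"claw":0},{"tx":0,"ty":0,"tz":4,"wx":0,"wy":0,"wz":0,"claw":0},{"tx":0,"ty":0,"tz":6.5,"wx":0,"wy":0,"wz":0,"claw":0},{"tx":0,"ty":0,"tz":7.5,"wx":0,"wy":0,"wz":0,"claw":0},{"tx":0,"ty":0,"tz":7.5,"wx":0,"wy":0,"wz":0,"claw":0},{"tx":0,"ty":0,"tz":7.5,"wx":0,"wy":0,"wz":0,"claw":0}]' 50
python3 to.py .4236 -.3316 .145 0.37
python3 - <<'E'
from h import *
im,d,s=shot('wrist','w9'); b,_,_=shot('scene','scene9')
a=b[150:260,100:240];cv2.imwrite('pics/z10.png',cv2.resize(a,None,fx=5,fy=5,interpolation=cv2.INTER_CUBIC))
K,T=campose('wrist',s['position'],s['ee_rot']);P=cloud(d,K,T)
m=(d>0)&(np.hypot(P[...,0]-.423,P[...,1]+.332)<.09)&(abs(P[...,2]-.055)<.004)
print(s['position'],rect(P[m]))
E
```

```text
clock: 10.87
position: [0.4252, -0.3273, 0.1734]
ee_rot: [-3.089, -0.57, 0.001]
force: [0.4, -0.2, -0.2]
width: 0.19
clk 10.8667 pos [ 0.4252 -0.3273  0.1734] yaw 0.3648 F [ 0.35 -0.17 -0.19] Tq [-0.052 -0.039 -0.006] w 0.19047088168822757
t cm [-0.3   0.35  2.84] w deg [-0.03  0.03 -0.3 ]
[ 0.42520695 -0.32728735  0.17335728] (array([ 0.42975406, -0.32931061]), 90.24152374267578, 66.5088119506836, np.float64(-1.2126009271526437))
```

View pics/w9.png

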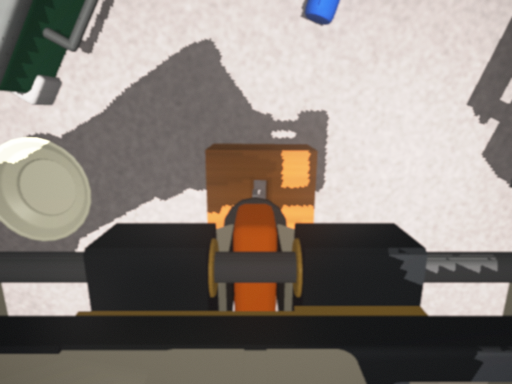

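View pics/z10.png

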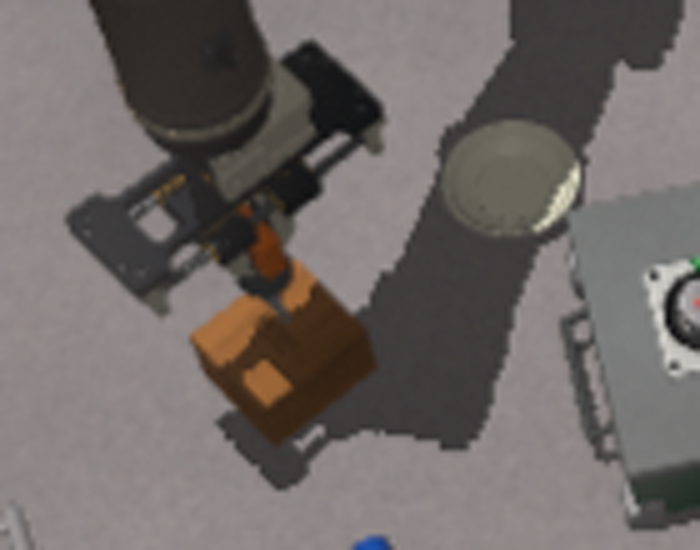

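```bash
python3 -m handwheel '[{"tx":-0.15,"ty":0.2,"tz":0.3,"wx":0,"wy":0,"wz":0,"claw":0},{"tx":-0.3,"ty":0.35,"tz":1,"wx":0,"wy":0,"wz":0,"claw":0},{"tx":-0.3,"ty":0.35,"tz":1.3,"wx":0,"wy":0,"wz":0,"claw":0},{"tx":-0.3,"ty":0.35,"tz":1.5,"wx":0,"wy":0,"wz":0,"claw":0},{"tx":-0.3,"ty":0.35,"tz":1.5,"wx":0,"wy":0,"wz":0,"claw":0},{"tx":-0.3,"ty":0.35,"tz":1.5,"wx":0,"wy":0,"wz":0,"claw":0}]' 50
python3 to.py .4236 -.3316 .0965 0.37
python3 - <<'E'
from h import *
im,d,s=shot('wrist','w10')
cv2.imwrite('pics/z11.png',cv2.resize(im[130:230,195:315],None,fx=6,fy=6,interpolation=cv2.INTER_CUBIC))
K,T=campose('wrist',s['position'],s['ee_rot'])
c,sn=np.cos(.359),np.sin(.359)
for X,Y in [(18,9),(18,-9),(15,6),(15,-6),(40,45),(40,-45)]:
    p=[.4233+(c*X-sn*Y)/1e3,-.3317+(sn*X+c*Y)/1e3,.055];print(X,Y,((proj(p,K,T)-[195,130])*6).round(0))
E
python3 to.py .4236 -.3316 .0965 0.37
```

```text
clock: 11.47
position: [0.4232, -0.3316, 0.1581]
ee_rot: [-3.089, -0.569, 0.0]
force: [0.2, -0.3, -1.7]
width: 0.191
clk 11.4667 pos [ 0.4232 -0.3316  0.1581] yaw 0.3645 F [ 0.24 -0.25 -1.67] Tq [-0.03  -0.01  -0.013] w 0.19050588825270606
t cm [0.04 0.02 6.16] w deg [-0.01  0.01 -0.31]
18 9 [296. 278.]
18 -9 [437. 279.]
15 6 [320. 301.]
15 -6 [414. 302.]
40 45 [  7. 103.]
40 -45 [728. 107.]
clk 11.5167 pos [ 0.4233 -0.3316  0.1583] yaw 0.3647 F [ 0.61  0.35 -0.54] Tq [ 0.061  0.031 -0.02 ] w 0.19085705792554408
t cm [0.03 0.01 6.18] w deg [-0.   -0.   -0.31]
```

View pics/z11.png

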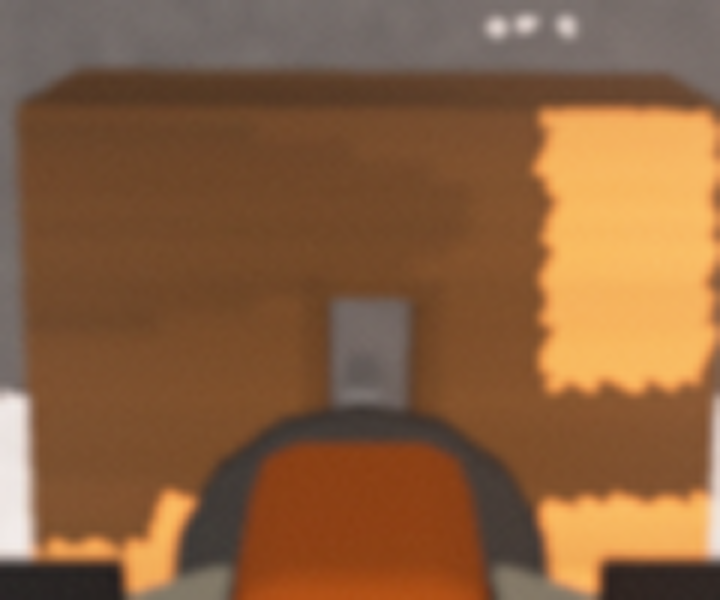

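The hole (crop px 330–410) and the blade (about 368) line up. Next I lower and release.

```bash
python3 -m handwheel '[{"tx":0,"ty":0,"tz":0.6,"wx":0,"wy":0,"wz":0,"claw":0},{"tx":0,"ty":0,"tz":1.6,"wx":0,"wy":0,"wz":0,"claw":0},{"tx":0,"ty":0,"tz":2.8,"wx":0,"wy":0,"wz":0,"claw":0},{"tx":0,"ty":0,"tz":4,"wx":0,"wy":0,"wz":0,"claw":0},{"tx":0,"ty":0,"tz":5.2,"wx":0,"wy":0,"wz":0,"claw":0},{"tx":0,"ty":0,"tz":5.9,"wx":0,"wy":0,"wz":0,"claw":0},{"tx":0,"ty":0,"tz":6.1,"wx":0,"wy":0,"wz":0,"claw":0},{"tx":0,"ty":0,"tz":6.1,"wx":0,"wy":0,"wz":0,"claw":0}]' 50
python3 to.py .4236 -.3316 .0961 0.37
```

```text
clock: 12.18
position: [0.423, -0.3319, 0.0967]
ee_rot: [-3.089, -0.569, 0.001]
force: [0.3, -1.3, -1.4]
width: 0.195
clk 12.1833 pos [ 0.423  -0.3319  0.0967] yaw 0.3642 F [ 0.32 -1.25 -1.36] Tq [-0.357 -0.1    0.026] w 0.1950374314541949
t cm [ 0.06 -0.    0.06] w deg [-0.02  0.03 -0.33]
```

```bash
python3 -m handwheel '[{"tx":0,"ty":0,"tz":0.05,"wx":0,"wy":0,"wz":0,"claw":0},{"tx":0,"ty":0,"tz":0.05,"wx":0,"wy":0,"wz":0,"claw":0.22},{"tx":0,"ty":0,"tz":0.05,"wx":0,"wy":0,"wz":0,"claw":0.26},{"tx":0,"ty":0,"tz":0.05,"wx":0,"wy":0,"wz":0,"claw":0.35},{"tx":0,"ty":0,"tz":0.05,"wx":0,"wy":0,"wz":0,"claw":0.5},{"tx":0,"ty":0,"tz":0.05,"wx":0,"wy":0,"wz":0,"claw":0.6},{"tx":0,"ty":0,"tz":0.05,"wx":0,"wy":0,"wz":0,"claw":0.6},{"tx":0,"ty":0,"tz":0.05,"wx":0,"wy":0,"wz":0,"claw":0.6}]'
python3 to.py .4236 -.3316 .0961 0.37
```

```text
clock: 12.85
position: [0.4232, -0.3317, 0.0968]
ee_rot: [3.09, 0.569, 0.0]
force: [-0.2, 0.1, 0.1]
width: 0.568
clk 12.85 pos [ 0.4232 -0.3317  0.0968] yaw 0.3645 F [-0.23  0.12  0.06] Tq [0.031 0.011 0.016] w 0.5677521903657455
t cm [0.04 0.01 0.07] w deg [ 0.   -0.   -0.32]
```

```bash
python3 -m handwheel '[{"tx":0,"ty":0,"tz":-1,"wx":0,"wy":0,"wz":0,"claw":0.6},{"tx":0,"ty":0,"tz":-3.5,"wx":0,"wy":0,"wz":0,"claw":0.6},{"tx":0,"ty":0,"tz":-6.5,"wx":0,"wy":0,"wz":0,"claw":0.6},{"tx":0,"ty":0,"tz":-10,"wx":0,"wy":0,"wz":0,"claw":0.6},{"tx":0,"ty":0,"tz":-13,"wx":0,"wy":0,"wz":0,"claw":0.6},{"tx":0,"ty":0,"tz":-15,"wx":0,"wy":0,"wz":0,"claw":0.6},{"tx":0,"ty":0,"tz":-15,"wx":0,"wy":0,"wz":0,"claw":0.6},{"tx":0,"ty":0,"tz":-15,"wx":0,"wy":0,"wz":0,"claw":0.6}]'
python3 k.py w11
python3 - <<'E'
from h import *
for c in ['scene','top']: shot(c,c+'11')
d=np.load('pics/scene11.npz')['d']; K,T=campose('scene'); P=cloud(d,K,T)
m=np.hypot(P[...,0]-.542,P[...,1]+.064)<.014; n=np.hypot(P[...,0]-.5639,P[...,1]-.074)<.014
print('cam b/a z', np.median(P[m][:,2]),np.median(P[n][:,2]))
E
```

```text
clock: 13.52
position: [0.4238, -0.332, 0.2486]
ee_rot: [3.087, 0.569, 0.004]
force: [0.3, 0.7, -0.9]
width: 0.601
13.5167 [ 0.501  0.284  0.082  1.782 -0.026  1.074 -0.614] [ 0.42377485 -0.33202381  0.24855579] [3.08739862 0.56900159 0.00381298] [ 0.30282254  0.68282085 -0.87242796]
handle 1027 (array([ 0.4230192 , -0.33108786]), 44.971275329589844, 17.416505813598633, np.float64(0.357330870973386)) [ 0.42376804 -0.33050705  0.11740233]
stand 5326 (array([ 0.42311905, -0.33179086]), 90.13927459716797, 80.62326049804688, np.float64(-1.2107662088986606)) [ 0.42702639 -0.33052675  0.05431784]
[[ 0.934  0.356  0.003]
 [ 0.356 -0.934 -0.002]
 [ 0.002  0.003 -1.   ]] yaw 0.36450853964065955
cam b/a z 0.10485632538446343 0.10497708384231519
```

View pics/scene11.png

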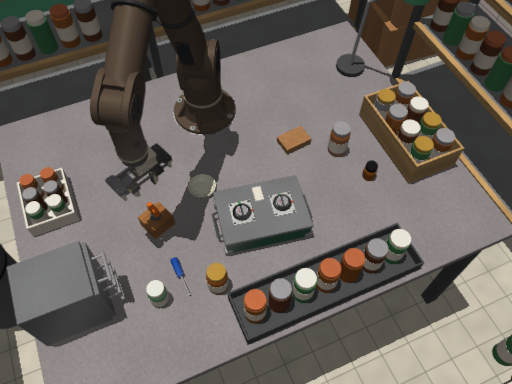

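View pics/w11.png

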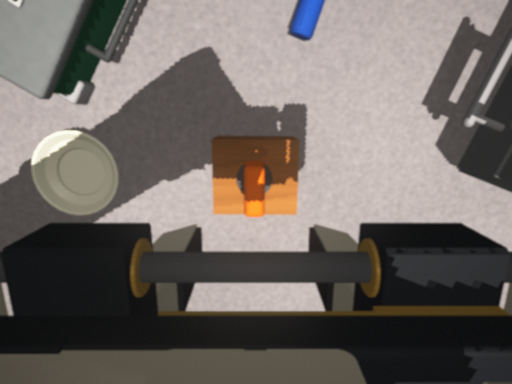

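View pics/top11.png

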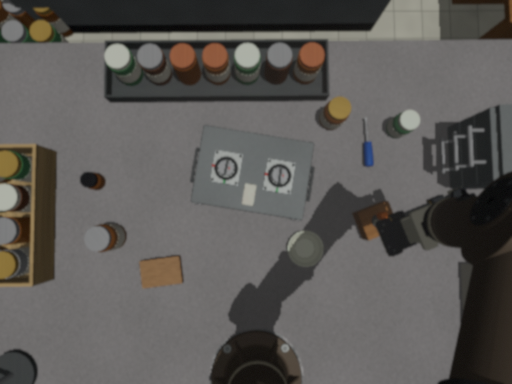

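```bash
python3 - <<'E'
import cv2,numpy as np
a=cv2.imread('pics/top11.png')[140:200,195:310];b=cv2.imread('pics/scene11.png')[185:235,215:310]
cv2.imwrite('pics/z12.png',np.vstack([cv2.resize(a,(690,330),interpolation=3),cv2.resize(b,(690,260),interpolation=3)]))
E
```

```text
(no output)
```

View pics/z12.png

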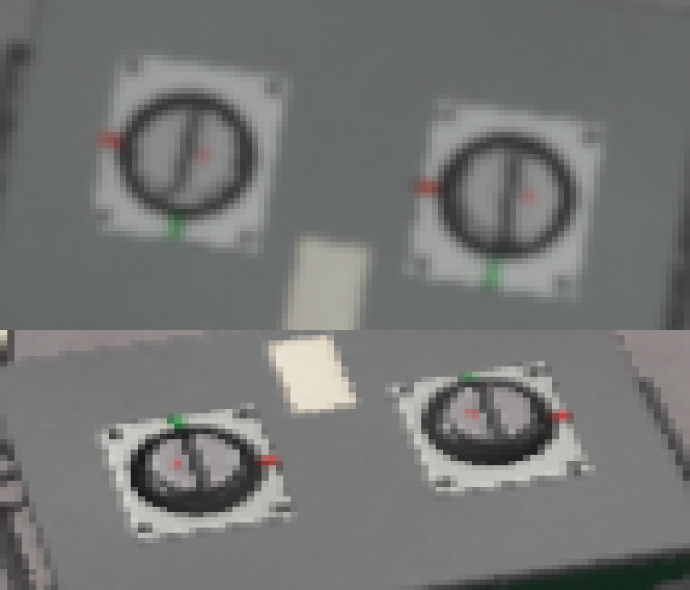

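Both slots point at their green marks, both cams are up, and the key stands in its stand. I hand it in.

```bash
python3 -c "
from cell import arm
print(arm.sign_off())"
```

```text
the job is handed in; nothing more can be done
None
```

The open cam lock (the +y plate on the lid) is shut and the key is back upright in its stand. I handed the job in at about 13.7 s.

**What I did:** I took the key from its stand and set the blade in the slot. I pressed the cam to its full depth at about 12 N, turned it clockwise almost to the end stop, let it spring up, and put the key back.

**Last checks:**
- **Lock that was open:** its slot points at the green mark, at about 1.60 rad by the wrist view, near the 1.62 upper end of the shut range. Its cam top is at 0.105 m, the same as the other lock, so it has sprung up.
- **Lock already shut:** it looks unchanged.
- **Key:** its handle top is back at its starting height (0.117 m), centred in the stand and within 0.01 rad of the stand's direction.
- **Other things:** the jars, dish, labels and driver look unmoved in the pictures. I compared these by eye only, not by measuring.

**What failed or disagreed:**
- My first move was refused because its rows lacked some fields, and nothing moved.
- The position readings wandered by about 1 mm while the arm settled.
- The key stopped about 4 mm off the stand before I lowered it, so I corrected that first.

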